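# Clear and hold the sprung cover of a bone-conditioning chamber

## Robot

A 6-joint arm with a two-finger parallel gripper is mounted at the origin on the work surface. World frame = base frame: x ahead of the robot, y to its left, z up, the work surface at z = 0. Lengths are in m, angles in rad, forces in N, time in s.
With the tool pointing down it reaches from about 0.25 to 0.775 m from the base axis. Payload 4 kg.
Tool frame: the origin (TCP) lies on the centre line of the jaws, within the pads' length; the fingertips stand 25 mm ahead of it and the grasp point (between the pads) lies 6 mm ahead of it; z points along the fingers, y is the line along which they close (so a half turn about z gives the same grasp; the last joint's range is limited). The gripper opens to 94 mm and grips with 3 to 60 N. Pads are 16 mm wide; open, the fingers measure 119 mm over their backs; the gripper's body (75 mm by 177 mm) begins 78 mm behind the grasp point.
Start: joints at [1.102, 0.087, 1.371, -0, 1.684, -0.103], TCP at [0.197, 0.514, 0.231] pointing down, gripper open.
Joint ranges: [-3.1, 3.1], [-0.76, 2.03], [0.27, 2.55], [-1.08, 4.22], [0.17, 2.65], [-2.57, 2.57]. Speed limits (rad/s): [2.79, 2.79, 3.14, 3.14, 3.14, 3.14].

## Interface

Orientations are given as [roll, pitch, yaw] about the fixed x, y, z axes, in that order (R = Rz(yaw) Ry(pitch) Rx(roll)).
In Python, from bench import robot, imaging gives the robot as it stands. The module is installed in compiled form; this text tells all that it offers.
- The arm moves only by the tool drive_tool, never from a script. Its argument "series" is a list of rows, each a list of 3 entries, a list of its own where there are three numbers: the finger opening in m, from 0 to 0.094, then the shift along the tool's x, y, z in m, then the turn, a rotation vector about the tool's x, y, z in rad. A call has 1 to 5 rows; each row is the pose to reach, as a shift and turn from the pose commanded when the call began, along the tool's axes at that moment; what a row does not reach only later rows make up. A row lasts 1/8 s, in which the tool goes at most 62.5 mm and 10.7 degrees, less where a joint would pass 70% of its speed; a pose out of reach is approached as far as the arm can. A call with a gripper value outside its range is refused whole. The fingers move at their own pace and stop on an object; the grip force is fixed at half the most. Time passes only in rows, so rows that repeat a pose let the fingers close. It gives the time, the measured TCP pose, the force, the opening and the grip force at its end, in the units of the state.
- robot.get_obs(): the state, without advancing time (a new reading comes with each control period).
- imaging.snapshot(name): name is "scene" or "top"; returns the picture (384x512x3 uint8, red, green, blue); there is no depth.
- imaging.get_calibration(name): a dict with "intrinsics" (3x3 intrinsics, pixels), "position" and "rotation" of the camera in the world. Camera axes: x right, y up, looking along -z (the intrinsics and any distortion apply to the point x, -y, -z); pixel columns grow to the right and rows downward; lengths in m; the calibration is good to about 2 mm. A picture is of the moment at which its call begins. get_calibration takes no time and is no camera call.
- robot.close_job(): hands the job in; it is judged then, once.
The state is a dict: "time": time; "joint_positions": joint angles; "qvel": joint speeds; "joint_torque": joint torques, N m; "tool_pos": TCP position; "ee_rot": TCP orientation; "wrist_force": force on the tool from outside, world axes, zero at the start; "wrist_torque": the same for the moment, N m; "width": finger opening in m; "finger_force": force on a finger pad.
Only numpy, scipy, OpenCV 4.12 (cv2) and the standard library are available. Lean on these libraries where they do the work, as an engineer would, in place of code of your own. Each camera call takes 0.05 s, during which the arm holds its last target. There are 200 camera calls.

## Task

Take the flat brush off the conditioning chamber's clear cover and lay it down flat inside the dark tool tray. Then lift the cover by its blue bar handle until it is past its balance point and the springs take over, ease it back to just below that point, and finish while still holding it there, so that I can set the next bone in with both hands and the cover will fall shut by itself once you let go. Keep the cover under control throughout, never letting it spring up to its stop or drop, and leave the bottles, pots and tape roll where they stand.

Things in the scene. Friction and masses are not known exactly. Their poses are not given: they have to be found in the camera images.
- chamber: fixed white steel box, 220 deep (x) x 340 wide (y) x 110 high, clear cover on top, grey fan module (75 deep, 106 high) behind. Origin: centre of the box's underside, on the table; x from the front (handle side, nearer the robot) to the hinge side, y along the hinge, z up. The shut cover's flat flush top lies 125 mm above the origin, x -115 to +100 mm, y -170 to +170 mm
- cover (a joint): cover angle, rad: 0 shut, grows as the front edge rises, stop at 1.30. 0.9 kg, mostly carried by hinge springs. Balance point 0.80 (46 degrees): let go below it falls shut, above it swings open. It takes under 2 N at the handle, some tenths near balance, so pinch it. 'Just below' the balance point: 2 to 14 degrees below, best 0.67 rad. Handle speeds under 0.15 m/s are gentle enough
- hinge (a point): middle of the cover's hinge axis (fixed on the chamber, 100 mm behind its origin, 118 mm above it; the axis runs along the chamber's y)
- handle (a point): blue round bar handle, 14 mm thick, 130 mm long along the chamber's y; this point is its middle; turns with the cover. Shut: 235 mm in front of the hinge axis and 43 mm above it, 36 mm above the cover's top, 20 mm ahead of its front edge. Two brackets 60 mm either side of the middle run down and back to the cover. The round bar can turn between fingers that keep pointing down
- brush: flat soft brush, 160 mm long, lying on the shut cover: wooden handle 18 wide x 14 high, brass ferrule 34 wide, dark bristles; 30 to 65 g. Origin: centre of its underside; x points to the bristles, z up. Handle from x = -80 to +32 mm, ferrule to +51 mm, bristles to +80 mm
- brush_mid (a point): where to grip the brush: middle of the wooden handle, 10 mm behind the brush's origin, 7 mm above its underside
- brush_tip (a point): bristle end of the brush, 80 mm ahead of its origin, 7 mm above its underside
- brush_end (a point): handle end of the brush, 80 mm behind its origin, 7 mm above its underside
- tray: dark blue-grey open tool tray, fixed and empty, 250 (x) x 180 (y) x 24 high, wall and floor 4 mm; left or right of the chamber (a white finds board is on the other side). Origin: centre of its underside on the table; x along its length
- sprayer: white spray bottle with orange collar, 80 mm wide, 237 mm high, loose; origin under its foot
- gel: clear pump bottle with blue band, 72 mm wide, 220 mm high, loose; origin under its foot
- pot_a: grey sample pot with white lid, 46 mm wide, 59 mm high, loose, standing on the finds board; origin under its foot
- pot_b: amber sample pot with red lid, 46 mm wide, 59 mm high, loose; origin under its foot
- pot_c: grey sample pot with white lid, 46 mm wide, 59 mm high, loose, on the table; origin under its foot
- tape: roll of tape 80 mm wide, 24 mm high, lying flat, loose; origin under its centre
Mind the look-alikes: they are no part of the job. There is more than one size of the brush; the job needs the middle-sized.

How it is judged:
On the way, in this order (a step that is already met when the one before it is completed fails the run):
1. the brush lies flat inside the tray, let go and at rest, with the cover still shut (x of brush_tip in the frame of tray between -0.125 and 0.125 m and y of brush_tip in the frame of tray between -0.09 and 0.09 m and z of each of brush_tip, brush_end in the frame of tray below 0.02 m and x of brush_end in the frame of tray between -0.125 and 0.125 m and y of brush_end in the frame of tray between -0.09 and 0.09 m and linear speed of brush below 0.03 m/s and contact force between the fingers and brush below 0.05 N and value of joint cover below 0.06 rad), for 0.2 s.
2. the cover is held by its handle past its balance point (above 0.82 rad) (value of joint cover above 0.82 rad and contact force between the fingers and chamber above 0.1 N), for 0.1 s.
At the end, for the whole second after the job is handed in: the cover stands still between 0.55 and 0.77 rad (2 to 14 degrees below its balance point at 0.80 rad), the fingers still holding it (contact force with the chamber or its cover over 0.1 N), nothing else keeping it from falling; the brush lies wholly inside the tray, at rest and not touched (x of brush_tip in the frame of tray between -0.125 and 0.125 m and y of brush_tip in the frame of tray between -0.09 and 0.09 m and z of each of brush_tip, brush_end in the frame of tray below 0.02 m and x of brush_end in the frame of tray between -0.125 and 0.125 m and y of brush_end in the frame of tray between -0.09 and 0.09 m and linear speed of brush below 0.03 m/s and contact force between the fingers and brush below 0.05 N and value of joint cover between 0.55 and 0.77 rad and velocity of joint cover between -0.05 and 0.05 rad/s and contact force between the fingers and chamber above 0.1 N); the arm keeps its last pose, push and grip.
It fails at once if the cover is let run up towards its stop (beyond 1.15 rad) (value of joint cover above 1.15 rad).
It fails at once if the cover drops or flies up (faster than 1.5 rad/s) (velocity of joint cover above 1.5 rad/s or velocity of joint cover below -1.5 rad/s).
It fails at once if the brush is dropped or thrown instead of laid down (linear speed of brush above 0.8 m/s and contact force between the fingers and brush below 0.05 N).
It fails at once if a bottle, a pot or the tape roll is moved by more than 30 mm (distance of any of sprayer, gel, pot_a, pot_b, pot_c, tape from where it was at the start of the episode above 0.03 m).
It also fails if it takes over 58 s, if anything falls off the work surface, if the arm or the gripper's body presses on something with over 40 N, if the wrist force passes 120 N, or if a joint passes its speed limit or range.

## Working session

There is one attempt and no reset: what is moved stays moved. The work goes in short steps, Python scripts to look and compute and a tool call to move; the robot and the scene stay as the last step left them, time stands still between calls to the robot, and variables do not carry over. Pictures are saved under pics/ and viewed, at most 10 in all, crops included, and the job is handed in when it is done.

Besides the shell and the picture viewer there is one more tool, called after "Call:" as name([rows], argument=value, ...), one row to a line, values as JSON. drive_tool: Moves the arm, as the interface text tells. Its arguments: {"type":"object","properties":{"series":{"type":"array"}},"required":["series"]}

```bash
mkdir -p pics
cat > h.py <<'E'
import numpy as np, cv2
from bench import robot, imaging
def ray(name,u,v):
    c=imaging.get_calibration(name);K=np.array(c["intrinsics"]);d=np.linalg.inv(K)@[u,v,1]
    return np.array(c["position"]),np.array(c["rotation"])@(d*[1,-1,-1])
def atz(name,u,v,z):
    p,d=ray(name,u,v);return (p+d*(z-p[2])/d[2]).round(4)
def proj(name,P):
    c=imaging.get_calibration(name);K=np.array(c["intrinsics"])
    q=np.array(c["rotation"]).T@(np.array(P)-c["position"]);q=K@(q*[1,-1,-1]);return (q[:2]/q[2]).round(1)
def save(name,f):
    im=imaging.snapshot(name);cv2.imwrite("pics/"+f,im[:,:,::-1]);return im
E
python3 - <<'E'
from h import *
for n in("scene","top"):
    save(n,n+"1.png");c=imaging.get_calibration(n);print(c)
print(robot.get_obs())
E
```

```text
{'intrinsics': array([[485.83700198,   0.        , 251.85222012],
       [  0.        , 485.83700198, 188.26354237],
       [  0.        ,   0.        ,   1.        ]]), 'position': array([1.46550971, 0.0812526 , 1.3164465 ]), 'rotation': array([0.69381381, 0.01027827, 1.58452616])}
{'intrinsics': array([[395.33173645,   0.        , 264.27763105],
       [  0.        , 395.33173645, 187.37024646],
       [  0.        ,   0.        ,   1.        ]]), 'position': array([0.3793341 , 0.05757208, 1.58976716]), 'rotation': array([ 0.03741665,  0.01309203, -1.59512257])}
{'time': 0.1, 'joint_positions': array([ 1.10188257e+00,  8.78786015e-02,  1.37207149e+00, -4.40326256e-05,
        1.68359389e+00, -1.03087930e-01]), 'qvel': array([-2.33348159e-03, -3.33669934e-03, -3.26594039e-03, -2.26624486e-05,
        4.09727910e-04,  7.30076027e-04]), 'joint_torque': array([ 2.83066780e-03, -3.41255307e+01, -3.03301442e+01,  7.20724580e-02,
        3.04915407e-02, -8.18601507e-05]), 'tool_pos': array([0.19655985, 0.51321058, 0.22943858]), 'ee_rot': array([-3.13964719e+00, -1.57271641e-04,  2.77576176e+00]), 'wrist_force': array([-0.01015349, -0.28206495, -0.00643467]), 'wrist_torque': array([-0.03784443,  0.00599717, -0.05808222]), 'finger_force': 0.0, 'width': 0.09388615701095412}
```

View pics/top1.png

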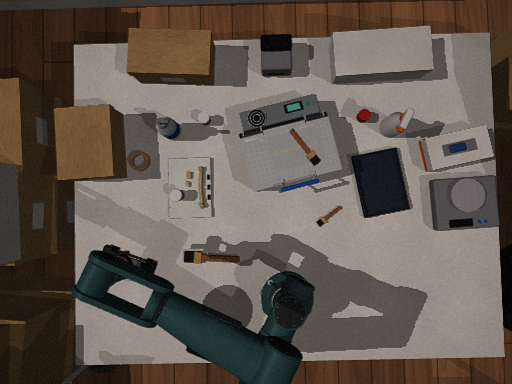

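View pics/scene1.png

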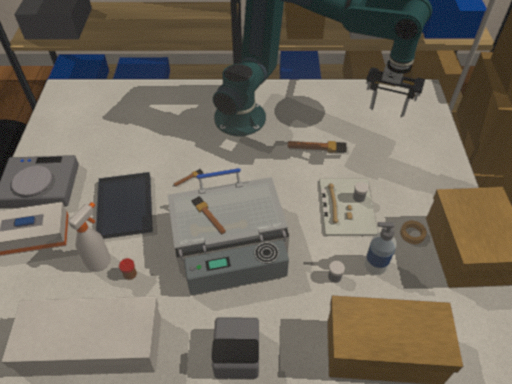

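Top view: the chamber is at about (290,150), with the brush on its cover from (293,130) to (318,163). The blue handle runs (281,188)–(318,180) and the tray is at (381,183). The gripper is at far left. Next I'll enlarge this area.

```bash
sed -i 's/import numpy as np, cv2/import numpy as np, cv2\nfrom scipy.spatial.transform import Rotation as Ro/; s/np.array(c\["rotation"\])/Ro.from_euler("xyz",c["rotation"]).as_matrix()/' h.py
python3 - <<'E'
from h import *
a=cv2.imread("pics/top1.png")[90:235,225:425];b=cv2.imread("pics/scene1.png")[160:300,90:290]
cv2.imwrite("pics/a.png",cv2.resize(a,None,fx=4,fy=4,interpolation=2));cv2.imwrite("pics/b.png",cv2.resize(b,None,fx=4,fy=4,interpolation=2))
print(proj("top",robot.get_obs()["tool_pos"]),proj("top",[0,0,0]),proj("scene",[0,0,0]))
E
```

```text
[138.2 258.6] [286.3 297.2] [240.  117.2]
```

View pics/a.png

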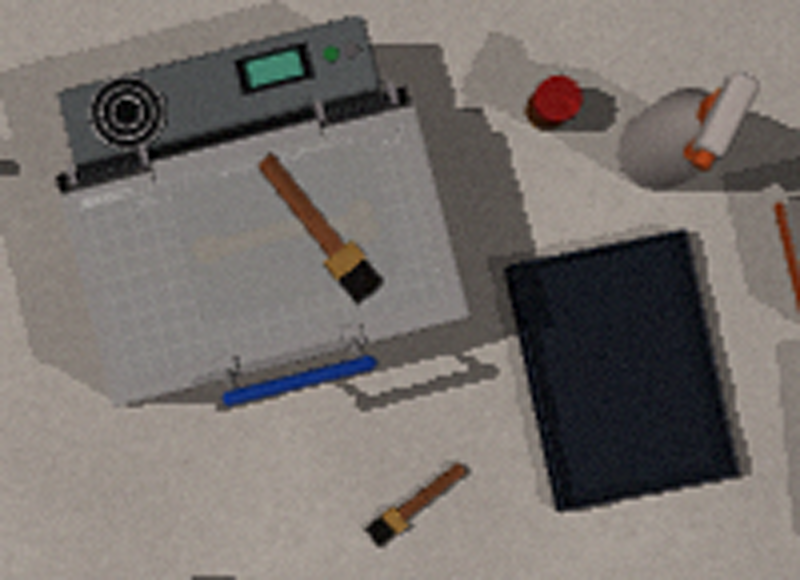

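View pics/b.png

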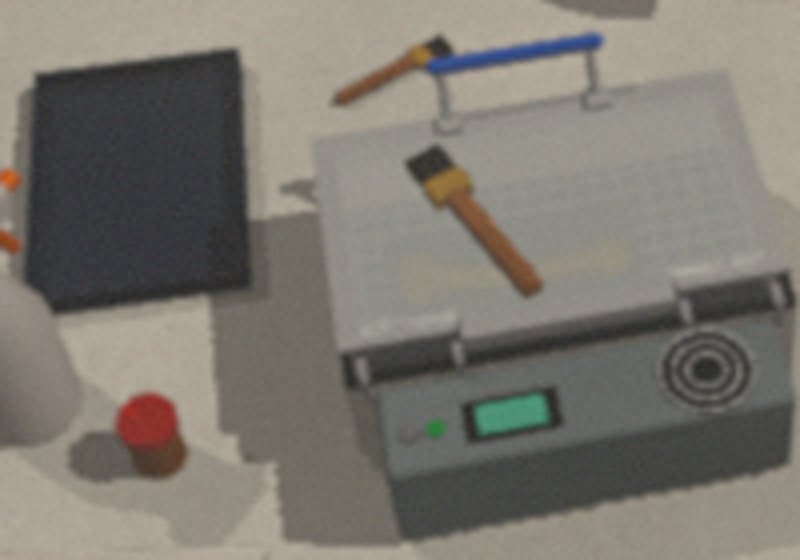

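The enlarged views give, in crop pixels:
- **Top:** brush handle end (266,157) and tip (362,292); blue bar (227,400)–(374,362); tray corners (510,265), (688,233), (742,473), (562,508).
- **Scene:** bar (433,65)–(597,42).

Run:
```python
from h import *
T=lambda u,v,z:atz("top",u/4+224.6,v/4+89.6,z)
S=lambda u,v,z:atz("scene",u/4+89.6,v/4+159.6,z)
be,bt=T(266,157,.139),T(362,292,.139);print("brush top",be,bt,np.linalg.norm(be-bt))
be2,bt2=S(530,290,.139),S(428,158,.139);print("brush scene",be2,bt2)
h=[T(227,400,.161),T(374,362,.161)];h2=[S(433,65,.161),S(597,42,.161)];print("handle",h,h2)
c=np.array([T(*p,.024) for p in((510,265),(688,233),(742,473),(562,508))]);print("tray",c,c.mean(0))
print("cover corner front",T(470,316,.125),T(115,403,.125))
d=h[0]-h[1];print("handle dir yaw",np.arctan2(d[1],d[0]))
e=.5*(be+be2);t=.5*(bt+bt2);d=t-e;print("brush yaw",np.arctan2(d[1],d[0]),"mid",e+d*70/160)
R=Ro.from_euler("xyz",robot.get_obs()["ee_rot"]).as_matrix();print(R.round(3))
```

```text
brush top [ 0.6477 -0.029   0.139 ] [ 0.5205 -0.1137  0.139 ] 0.15281992671114597
brush scene [ 0.6541 -0.0293  0.139 ] [ 0.5309 -0.115   0.139 ]
handle [array([0.4237, 0.0135, 0.161 ]), array([ 0.4547, -0.1201,  0.161 ])] [array([ 0.4544, -0.1155,  0.161 ]), array([0.4294, 0.0136, 0.161 ])]
tray [[ 0.5548 -0.2745  0.024 ]
 [ 0.582  -0.4512  0.024 ]
 [ 0.3435 -0.4954  0.024 ]
 [ 0.3134 -0.3177  0.024 ]] [ 0.448425 -0.3847    0.024   ]
cover corner front [ 0.497  -0.2146  0.125 ] [0.4246 0.1162 0.125 ]
handle dir yaw 1.7987974914625755
brush yaw -2.544066528448613 mid [ 0.596125 -0.066425  0.139   ]
[[-0.934  0.358 -0.001]
 [ 0.358  0.934 -0.002]
 [ 0.    -0.002 -1.   ]]
```

```bash
cat >> h.py <<'E'
def plan(*wps, seg=5):
    """wps: (pos, yaw of tool y) ; tool down. prints per-call rows assuming exact execution"""
    o=robot.get_obs();p=o["tool_pos"];R=Ro.from_euler("xyz",o["ee_rot"])
    print("t",o["time"],"p",p.round(4),"yaw_y",round(np.arctan2(*R.as_matrix()[[1,0],1]),3),"w",round(o["width"],4),"F",o["wrist_force"].round(1),"q6",o["joint_positions"][5].round(2))
    for q,y in wps:
        G=Ro.from_matrix(np.array([[-np.sin(y),np.cos(y),0],[np.cos(y),np.sin(y),0],[0,0,-1]]).T) if 0 else Ro.from_euler("xyz",[np.pi,0,y+np.pi/2])
        q=np.array(q);dp=q-p;rv=(R.inv()*G).as_rotvec();n=int(max(1,np.ceil(np.linalg.norm(dp)/.06),np.ceil(np.linalg.norm(rv)/.18)))
        print("->",q,"yaw",y,"rows",n,"total shift",R.inv().apply(dp).round(3),"turn",rv.round(3))
        k0=0
        while k0<n:
            k1=min(k0+seg,n);Rs=R*Ro.from_rotvec(rv*k0/n)
            print("  call",k1-k0,"rows; last:",Rs.inv().apply(dp*(k1-k0)/n).round(3),(rv*(k1-k0)/n).round(3));k0=k1
        p,R=q,G
E
python3 - <<'E'
from h import *
plan(([.36,.28,.31],-.1),([.596,-.066,.25],-.973),([.596,-.066,.153],-.973))
print(atz("scene",92,255,.05), atz("top",388,130,.05))
E
```

```text
t 0.1 p [0.1966 0.5132 0.2294] yaw_y 1.205 w 0.0939 F [-0.  -0.3 -0. ] q6 -0.1
-> [0.36 0.28 0.31] yaw -0.1 rows 8 total shift [-0.236 -0.159 -0.08 ] turn [-2.000e-03  1.000e-03  1.305e+00]
  call 5 rows; last: [-0.148 -0.1   -0.05 ] [-0.001  0.001  0.816]
  call 3 rows; last: [-0.104  0.023 -0.03 ] [-0.001  0.     0.489]
-> [ 0.596 -0.066  0.25 ] yaw -0.973 rows 8 total shift [-0.321  0.269  0.06 ] turn [-0.    -0.     0.873]
  call 5 rows; last: [-0.2    0.168  0.038] [-0.    -0.     0.546]
  call 3 rows; last: [-0.05   0.149  0.023] [-0.    -0.     0.327]
-> [ 0.596 -0.066  0.153] yaw -0.973 rows 2 total shift [-0.    -0.     0.097] turn [0. 0. 0.]
  call 2 rows; last: [-0.    -0.     0.097] [0. 0. 0.]
[ 0.68  -0.431  0.05 ] [ 0.6495 -0.4119  0.05  ]
```

Call:
drive_tool([
  [0.094, [-0.03, -0.02, -0.01], [0, 0, 0.163]],
  [0.094, [-0.06, -0.04, -0.02], [0, 0, 0.326]],
  [0.094, [-0.089, -0.06, -0.03], [0, 0, 0.49]],
  [0.094, [-0.118, -0.08, -0.04], [0, 0, 0.653]],
  [0.094, [-0.148, -0.1, -0.05], [0, 0, 0.816]],
])

```text
time: 0.72
tool_pos: [0.2995, 0.3662, 0.2803]
ee_rot: [-3.141, 0.0, 1.955]
wrist_force: [0.2, 0.3, 0.2]
width: 0.0941
finger_force: 0.0
```

Call:
drive_tool([
  [0.094, [-0.035, 0.008, -0.01], [0, 0, 0.163]],
  [0.094, [-0.07, 0.015, -0.02], [0, 0, 0.326]],
  [0.094, [-0.104, 0.023, -0.03], [0, 0, 0.489]],
])

```text
time: 1.1
tool_pos: [0.3602, 0.2787, 0.3103]
ee_rot: [-3.141, 0.0, 1.465]
wrist_force: [0.1, 0.8, 0.5]
width: 0.094
finger_force: 0.0
```

Call:
drive_tool([
  [0.094, [-0.04, 0.034, 0.007], [0, 0, 0.109]],
  [0.094, [-0.08, 0.067, 0.015], [0, 0, 0.218]],
  [0.094, [-0.12, 0.1, 0.022], [0, 0, 0.327]],
  [0.094, [-0.16, 0.134, 0.03], [0, 0, 0.436]],
  [0.094, [-0.2, 0.168, 0.038], [0, 0, 0.546]],
])

```text
time: 1.72
tool_pos: [0.5076, 0.0625, 0.2717]
ee_rot: [-3.141, 0.0, 0.921]
wrist_force: [0.4, 0.5, -0.3]
width: 0.0943
finger_force: 0.0
```

Call:
drive_tool([
  [0.06, [-0.017, 0.05, 0.008], [0, 0, 0.109]],
  [0.06, [-0.033, 0.1, 0.016], [0, 0, 0.218]],
  [0.06, [-0.05, 0.149, 0.023], [0, 0, 0.327]],
  [0.06, [-0.05, 0.149, 0.023], [0, 0, 0.327]],
])

```text
time: 2.22
tool_pos: [0.5963, -0.0686, 0.2462]
ee_rot: [-3.138, 0.004, 0.593]
wrist_force: [-0.1, -0.5, -1.0]
width: 0.0604
finger_force: 0.0
```

Run:
```python
from h import *
plan(([.596,-.066,.153],-.973))
a=save("top","x.png")[90:235,225:425];b=save("scene","y.png")[130:275,120:320]
cv2.imwrite("pics/c.png",cv2.resize(np.hstack([a,b])[:,:,::-1],None,fx=2,fy=2,interpolation=2))
```

```text
t 2.225 p [ 0.5963 -0.0686  0.2462] yaw_y -0.978 w 0.0604 F [-0.1 -0.5 -1. ] q6 0.77
-> [ 0.596 -0.066  0.153] yaw -0.973 rows 2 total shift [ 0.002 -0.002  0.093] turn [-0.003  0.004 -0.005]
  call 2 rows; last: [ 0.002 -0.002  0.093] [-0.003  0.004 -0.005]
```

View pics/c.png

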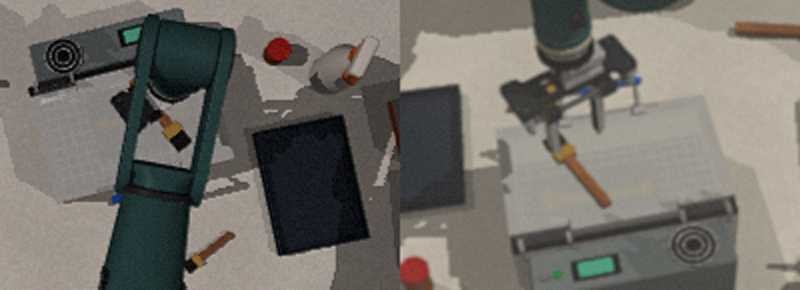

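The gripper is over the brush handle with the jaws across it: the ferrule is at (175,130) in the left half and the fingers straddle the shaft in the right half. I'll descend and close.

Call:
drive_tool([
  [0.06, [0.001, -0.002, 0.03], [0, 0, 0]],
  [0.06, [0.002, -0.002, 0.06], [0, 0, 0]],
  [0.06, [0.002, -0.002, 0.08], [0, 0, 0]],
  [0.06, [0.002, -0.002, 0.09], [0, 0, 0]],
  [0.06, [0.002, -0.002, 0.092], [0, 0, 0]],
])

```text
time: 2.95
tool_pos: [0.5962, -0.0619, 0.1577]
ee_rot: [-3.141, -0.0, 0.599]
wrist_force: [0.1, -0.1, 0.0]
width: 0.0602
finger_force: 0.0
```

Call:
drive_tool([
  [0.03, [0, 0, 0], [0, 0, 0]],
  [0.02, [0, 0, 0], [0, 0, 0]],
  [0.01, [0, 0, 0], [0, 0, 0]],
  [0.005, [0, 0, 0], [0, 0, 0]],
  [0.005, [0, 0, 0], [0, 0, 0]],
])

```text
time: 3.58
tool_pos: [0.5966, -0.0629, 0.1576]
ee_rot: [3.141, -0.0, 0.598]
wrist_force: [-0.1, -0.5, 0.3]
width: 0.017
finger_force: 30.0
```

Run:
```python
from h import *
plan(([.597,-.063,.24],-.973),([.456,-.383,.2],-1.391),([.456,-.383,.038],-1.391))
```

```text
t 3.575 p [ 0.5966 -0.0629  0.1576] yaw_y -0.973 w 0.017 F [-0.1 -0.5  0.3] q6 0.77
-> [ 0.597 -0.063  0.24 ] yaw -0.973 rows 2 total shift [ 0.     0.    -0.082] turn [ 0. -0. -0.]
  call 2 rows; last: [ 0.     0.    -0.082] [ 0. -0. -0.]
-> [ 0.456 -0.383  0.2  ] yaw -1.391 rows 6 total shift [-0.297  0.185  0.04 ] turn [ 0.    -0.     0.418]
  call 5 rows; last: [-0.247  0.154  0.033] [ 0.    -0.     0.348]
  call 1 rows; last: [-0.036  0.046  0.007] [ 0.   -0.    0.07]
-> [ 0.456 -0.383  0.038] yaw -1.391 rows 3 total shift [ 0.    -0.     0.162] turn [0. 0. 0.]
  call 3 rows; last: [ 0.    -0.     0.162] [0. 0. 0.]
```

Call:
drive_tool([
  [0.005, [0, 0, -0.015], [0, 0, 0]],
  [0.005, [0, 0, -0.035], [0, 0, 0]],
  [0.005, [0, 0, -0.06], [0, 0, 0]],
  [0.005, [0, 0, -0.08], [0, 0, 0]],
  [0.005, [-0.01, 0.006, -0.082], [0, 0, 0]],
])

```text
time: 4.2
tool_pos: [0.5926, -0.0735, 0.2425]
ee_rot: [3.138, -0.004, 0.599]
wrist_force: [-0.5, -0.6, -0.1]
width: 0.0175
finger_force: 30.0
```

Call:
drive_tool([
  [0.005, [-0.025, 0.016, 0.004], [0, 0, 0]],
  [0.005, [-0.055, 0.034, 0.008], [0, 0, 0]],
  [0.005, [-0.085, 0.053, 0.012], [0, 0, 0]],
  [0.005, [-0.115, 0.072, 0.016], [0, 0, 0]],
  [0.005, [-0.145, 0.09, 0.02], [0, 0, 0]],
])

```text
time: 4.82
tool_pos: [0.521, -0.2309, 0.2185]
ee_rot: [-3.14, 0.001, 0.597]
wrist_force: [0.8, -0.4, -0.0]
width: 0.0173
finger_force: 30.0
```

Call:
drive_tool([
  [0.005, [-0.035, 0.022, 0.004], [0, 0, 0.1]],
  [0.005, [-0.07, 0.044, 0.008], [0, 0, 0.2]],
  [0.005, [-0.105, 0.066, 0.012], [0, 0, 0.3]],
  [0.005, [-0.13, 0.081, 0.016], [0, 0, 0.38]],
  [0.005, [-0.142, 0.089, 0.02], [0, 0, 0.418]],
])

```text
time: 5.45
tool_pos: [0.4536, -0.3843, 0.1984]
ee_rot: [-3.14, 0.001, 0.176]
wrist_force: [-0.2, -0.2, 0.2]
width: 0.0176
finger_force: 30.0
```

Run:
```python
from h import *
plan(([.456,-.383,.038],-1.391))
a=save("top","x.png")[90:235,275:475];b=save("scene","y.png")[110:255,40:240]
cv2.imwrite("pics/d.png",cv2.resize(np.hstack([a,b])[:,:,::-1],None,fx=2,fy=2,interpolation=2))
```

```text
t 5.45 p [ 0.4536 -0.3843  0.1984] yaw_y -1.394 w 0.0176 F [-0.2 -0.2  0.2] q6 0.6
-> [ 0.456 -0.383  0.038] yaw -1.391 rows 3 total shift [ 0.003 -0.001  0.16 ] turn [-0.001  0.001 -0.003]
  call 3 rows; last: [ 0.003 -0.001  0.16 ] [-0.001  0.001 -0.003]
```

View pics/d.png

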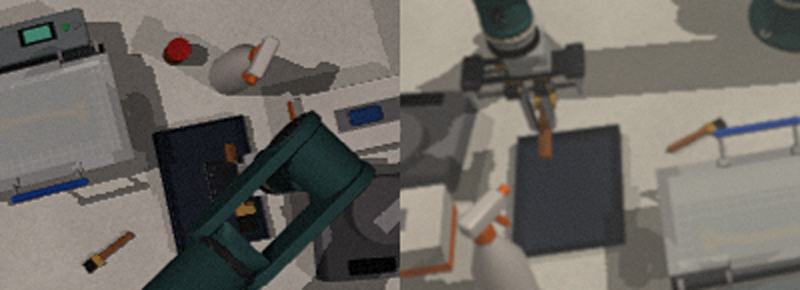

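The brush is held over the tray: wood end at (232,152), ferrule at (246,210), both inside the tray outline. The sprayer and red pot are clear, so I'll lower it.

Call:
drive_tool([
  [0.005, [0, 0, 0.03], [0, 0, 0]],
  [0.005, [0, 0, 0.065], [0, 0, 0]],
  [0.005, [0, 0, 0.1], [0, 0, 0]],
  [0.005, [0, 0, 0.125], [0, 0, 0]],
  [0.005, [0, 0, 0.14], [0, 0, 0]],
])

```text
time: 6.18
tool_pos: [0.4552, -0.3812, 0.0579]
ee_rot: [-3.139, 0.001, 0.182]
wrist_force: [-0.8, 1.1, 0.9]
width: 0.0173
finger_force: 30.0
```

Call:
drive_tool([
  [0.005, [0, 0, 0.006], [0, 0, 0]],
  [0.005, [0, 0, 0.012], [0, 0, 0]],
  [0.005, [0, 0, 0.017], [0, 0, 0]],
  [0.005, [0, 0, 0.02], [0, 0, 0]],
  [0.005, [0, 0, 0.02], [0, 0, 0]],
])

```text
time: 6.8
tool_pos: [0.4551, -0.3829, 0.0395]
ee_rot: [-3.141, -0.0, 0.18]
wrist_force: [-0.3, -0.2, -0.7]
width: 0.0175
finger_force: 30.0
```

Lower it a little more, then open.

Call:
drive_tool([
  [0.005, [0, 0, 0.002], [0, 0, 0]],
  [0.005, [0, 0, 0.003], [0, 0, 0]],
  [0.022, [0, 0, 0.003], [0, 0, 0]],
  [0.03, [0, 0, 0.003], [0, 0, 0]],
  [0.05, [0, 0, 0.003], [0, 0, 0]],
])

```text
time: 7.42
tool_pos: [0.4552, -0.3829, 0.0365]
ee_rot: [-3.142, -0.0, 0.18]
wrist_force: [-0.4, -0.5, -0.4]
width: 0.0367
finger_force: 0.0
```

Call:
drive_tool([
  [0.05, [0, 0, 0], [0, 0, 0]],
  [0.05, [0, 0, -0.03], [0, 0, 0]],
  [0.05, [0, 0, -0.08], [0, 0, 0]],
  [0.05, [0, 0, -0.14], [0, 0, 0]],
  [0.05, [0, 0, -0.2], [0, 0, 0]],
])

```text
time: 8.05
tool_pos: [0.4549, -0.3827, 0.2381]
ee_rot: [-3.141, 0.0, 0.18]
wrist_force: [0.5, -0.7, 0.4]
width: 0.0504
finger_force: 0.0
```

Run:
```python
from h import *
m=np.array([.4415,-.0515])
plan(([.36,-.2,.26],-.6),([m[0],m[1],.25],.213),([m[0],m[1],.167],.213))
a=save("top","x.png")[90:235,275:475];b=save("scene","y.png")[110:255,40:240]
cv2.imwrite("pics/e.png",cv2.resize(np.hstack([a,b])[:,:,::-1],None,fx=2,fy=2,interpolation=2))
```

```text
t 8.05 p [ 0.4549 -0.3827  0.2381] yaw_y -1.391 w 0.0504 F [ 0.5 -0.7  0.4] q6 0.6
-> [ 0.36 -0.2   0.26] yaw -0.6 rows 5 total shift [-0.061 -0.197 -0.022] turn [-0.    -0.    -0.791]
  call 5 rows; last: [-0.061 -0.197 -0.022] [-0.    -0.    -0.791]
-> [ 0.4415 -0.0515  0.25  ] yaw 0.213 rows 5 total shift [ 0.169 -0.017  0.01 ] turn [ 0.     0.    -0.813]
  call 5 rows; last: [ 0.169 -0.017  0.01 ] [ 0.     0.    -0.813]
-> [ 0.4415 -0.0515  0.167 ] yaw 0.213 rows 2 total shift [ 0.    -0.     0.083] turn [0. 0. 0.]
  call 2 rows; last: [ 0.    -0.     0.083] [0. 0. 0.]
```

View pics/e.png

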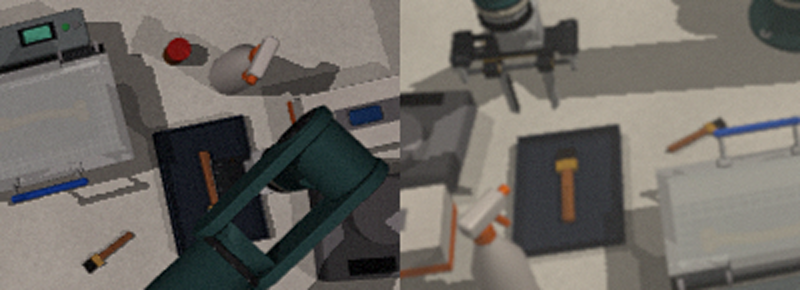

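The brush lies flat inside the tray: in the right half it runs from (567,157) to (570,215), well inside the walls. Next is the handle.

Call:
drive_tool([
  [0.05, [-0.012, -0.04, -0.005], [0, 0, -0.158]],
  [0.05, [-0.024, -0.08, -0.01], [0, 0, -0.316]],
  [0.05, [-0.037, -0.12, -0.014], [0, 0, -0.475]],
  [0.05, [-0.049, -0.158, -0.018], [0, 0, -0.633]],
  [0.05, [-0.061, -0.197, -0.022], [0, 0, -0.791]],
])

```text
time: 8.78
tool_pos: [0.359, -0.1987, 0.2578]
ee_rot: [-3.141, -0.0, 0.976]
wrist_force: [0.8, 0.6, 1.0]
width: 0.0503
finger_force: 0.0
```

Call:
drive_tool([
  [0.05, [0.034, -0.003, 0.002], [0, 0, -0.163]],
  [0.05, [0.068, -0.007, 0.004], [0, 0, -0.325]],
  [0.05, [0.102, -0.01, 0.006], [0, 0, -0.488]],
  [0.05, [0.135, -0.013, 0.008], [0, 0, -0.65]],
  [0.05, [0.169, -0.017, 0.01], [0, 0, -0.813]],
])

```text
time: 9.4
tool_pos: [0.4414, -0.0498, 0.2477]
ee_rot: [-3.141, -0.0, 1.789]
wrist_force: [-0.2, -0.3, -0.6]
width: 0.0502
finger_force: 0.0
```

Call:
drive_tool([
  [0.05, [0, 0, 0.02], [0, 0, 0]],
  [0.05, [0, 0, 0.03], [0, 0, 0]],
  [0.05, [0, 0, 0.03], [0, 0, 0]],
])

```text
time: 9.78
tool_pos: [0.4405, -0.051, 0.2172]
ee_rot: [-3.139, -0.001, 1.783]
wrist_force: [-1.1, -0.3, 0.2]
width: 0.0499
finger_force: 0.0
```

Run:
```python
from h import *
plan(([.4415,-.0515,.170],.213))
a=save("top","x.png")[110:255,205:405];b=save("scene","y.png")[110:255,120:320]
cv2.imwrite("pics/f.png",cv2.resize(np.hstack([a,b])[:,:,::-1],None,fx=2,fy=2,interpolation=2))
```

```text
t 9.775 p [ 0.4405 -0.051   0.2172] yaw_y 0.212 w 0.0499 F [-1.1 -0.3  0.2] q6 -0.46
-> [ 0.4415 -0.0515  0.17  ] yaw 0.213 rows 1 total shift [-0.001  0.001  0.047] turn [-0.002 -0.001 -0.001]
  call 1 rows; last: [-0.001  0.001  0.047] [-0.002 -0.001 -0.001]
```

View pics/f.png

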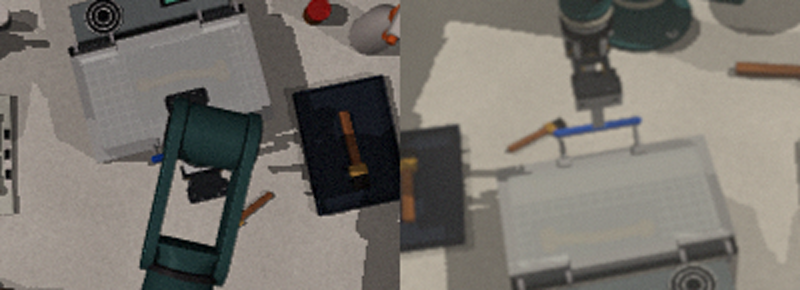

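The brush is settled in the tray, and the finger at (600,115) sits over the middle of the bar. I'll descend and pinch.

Call:
drive_tool([
  [0.05, [0, 0, 0.015], [0, 0, 0]],
  [0.05, [0, 0, 0.03], [0, 0, 0]],
  [0.05, [0, 0, 0.04], [0, 0, 0]],
  [0.05, [0, 0, 0.047], [0, 0, 0]],
  [0.05, [0, 0, 0.047], [0, 0, 0]],
])

```text
time: 10.5
tool_pos: [0.4409, -0.0508, 0.1707]
ee_rot: [-3.14, -0.001, 1.784]
wrist_force: [-0.2, 0.7, 1.0]
width: 0.0501
finger_force: 0.0
```

Call:
drive_tool([
  [0.035, [0, 0, 0], [0, 0, 0]],
  [0.02, [0, 0, 0], [0, 0, 0]],
  [0.012, [0, 0, 0], [0, 0, 0]],
  [0.005, [0, 0, 0], [0, 0, 0]],
  [0.005, [0, 0, 0], [0, 0, 0]],
])

```text
time: 11.12
tool_pos: [0.4404, -0.0511, 0.1715]
ee_rot: [-3.139, 0.0, 1.784]
wrist_force: [-4.0, -1.3, 2.1]
width: 0.0132
finger_force: 30.0
```

```bash
cat >> h.py <<'E'
def arc(ths,y=.213,r=.2389,b=.181,t0=0.):
    o=robot.get_obs();R=Ro.from_euler("xyz",o["ee_rot"]).as_matrix()
    print("t",o["time"],o["tool_pos"].round(4),o["ee_rot"].round(3),"w",o["width"].round(4),"F",o["wrist_force"].round(1),o["finger_force"])
    f=lambda th:np.array([-r*np.cos(b+th),r*np.sin(b+th)])
    for t in ths:
        d=f(t)-f(t0);w=np.array([d[0]*np.cos(y),d[0]*np.sin(y),d[1]]);print(t,(R.T@w).round(4))
E
python3 -c "
from h import *
arc([.06,.12,.18,.24,.3])"
```

```text
Traceback (most recent call last):
  File "h.py", line 29, in arc
    print("t",o["time"],o["tool_pos"].round(4),o["ee_rot"].round(3),"w",o["width"].round(4),"F",o["wrist_force"].round(1),o["finger_force"])
                                                                        ^^^^^^^^^^^^^^^^
AttributeError: 'float' object has no attribute 'round'
```

```bash
sed -i 's/o\["width"\].round(4)/o["width"]/' h.py
python3 -c "
import numpy as np
f=lambda t:np.array([-.2389*np.cos(.181+t),-.2389*np.sin(.181+t)])
for t0 in (0,.3,.6):
  for k in range(1,6): t=t0+.06*k; print(round(t,2),(f(t)-f(t0)).round(4))
"
```

```text
0.06 [ 0.003 -0.014]
0.12 [ 0.0068 -0.0278]
0.18 [ 0.0115 -0.0414]
0.24 [ 0.017  -0.0546]
0.3 [ 0.0232 -0.0675]
0.36 [ 0.007  -0.0125]
0.42 [ 0.0148 -0.0246]
0.48 [ 0.0232 -0.0361]
0.54 [ 0.0323 -0.0472]
0.6 [ 0.0421 -0.0577]
0.66 [ 0.0104 -0.0099]
0.72 [ 0.0214 -0.0191]
0.78 [ 0.0329 -0.0277]
0.84 [ 0.0448 -0.0355]
0.9 [ 0.0573 -0.0426]
```

Call:
drive_tool([
  [0.005, [0, 0.002, -0.007], [0, 0, 0]],
  [0.005, [0, 0.005, -0.021], [0, 0, 0]],
  [0.005, [0, 0.009, -0.035], [0, 0, 0]],
  [0.005, [0, 0.014, -0.048], [0, 0, 0]],
  [0.005, [0, 0.017, -0.055], [0, 0, 0]],
])

```text
time: 11.75
tool_pos: [0.4572, -0.0473, 0.2282]
ee_rot: [-3.14, -0.0, 1.784]
wrist_force: [-6.9, -2.5, 0.0]
width: 0.013
finger_force: 30.0
```

Call:
drive_tool([
  [0.005, [0, 0.005, -0.013], [0, 0, 0]],
  [0.005, [0, 0.012, -0.025], [0, 0, 0]],
  [0.005, [0, 0.019, -0.037], [0, 0, 0]],
  [0.005, [0, 0.028, -0.049], [0, 0, 0]],
  [0.005, [0, 0.037, -0.06], [0, 0, 0]],
])

```text
time: 12.38
tool_pos: [0.4937, -0.039, 0.2888]
ee_rot: [-3.141, -0.001, 1.784]
wrist_force: [-6.9, -0.4, 3.0]
width: 0.0131
finger_force: 30.0
```

```bash
python3 -c "
from h import *
arc([.6],t0=.54)
p=robot.get_obs()['tool_pos'];d=(p-[.4404,-.0511,.1715]);print(d@[.9774,.2114,0],d[2]); print([ (t,(.2389*np.array([np.cos(.181)-np.cos(.181+t),np.sin(.181+t)-np.sin(.181)])).round(4)) for t in (.5,.52,.54,.56)])"
```

```text
t 12.375 [ 0.4937 -0.039   0.2888] [-3.141e+00 -1.000e-03  1.784e+00] w 0.013119847359442407 F [-6.9 -0.4  3. ] 29.983801245689392
0.6 [ 0.      0.0098 -0.0105]
0.05468193337915094 0.11728788150268624
[(0.5, array([0.0494, 0.1074])), (0.52, array([0.0524, 0.1111])), (0.54, array([0.0555, 0.1147])), (0.56, array([0.0587, 0.1183]))]
```

Call:
drive_tool([
  [0.005, [0, 0.009, -0.011], [0, 0, 0]],
  [0.005, [0, 0.019, -0.021], [0, 0, 0]],
  [0.005, [0, 0.03, -0.03], [0, 0, 0]],
  [0.005, [0, 0.042, -0.039], [0, 0, 0]],
  [0.005, [0, 0.054, -0.047], [0, 0, 0]],
])

```text
time: 13.0
tool_pos: [0.5475, -0.0272, 0.3368]
ee_rot: [3.138, -0.0, 1.785]
wrist_force: [-4.1, 0.2, 3.8]
width: 0.0126
finger_force: 30.0
```

Call:
drive_tool([
  [0.005, [0, 0.007, -0.003], [0, 0, 0]],
  [0.005, [0, 0.009, -0.005], [0, 0, 0]],
  [0.005, [0, 0.009, -0.005], [0, 0, 0]],
])

```text
time: 13.38
tool_pos: [0.5565, -0.0252, 0.3418]
ee_rot: [3.136, -0.0, 1.785]
wrist_force: [-4.2, 0.7, 5.9]
width: 0.0128
finger_force: 30.0
```

```bash
cat >> h.py <<'E'
def th():
    p=robot.get_obs()['tool_pos'];d=(p-[.4404,-.0511,.1715]);x=-.235+d@[.9774,.2114,0];z=.043+d[2]
    return "r",np.hypot(x,z),"theta",np.arctan2(z,-x)-.181
E
python3 - <<'E'
from h import *
arc([]);print(th())
b=save("scene","y.png")[90:290,140:340]
cv2.imwrite("pics/g.png",cv2.resize(b[:,:,::-1],None,fx=3,fy=3,interpolation=2))
E
```

```text
t 13.375 [ 0.5565 -0.0252  0.3418] [ 3.136 -0.     1.785] w 0.012809925527380313 F [-4.2  0.7  5.9] 30.025472044944763
('r', np.float64(0.24287102533753024), 'theta', np.float64(0.8915985462914964))
```

View pics/g.png

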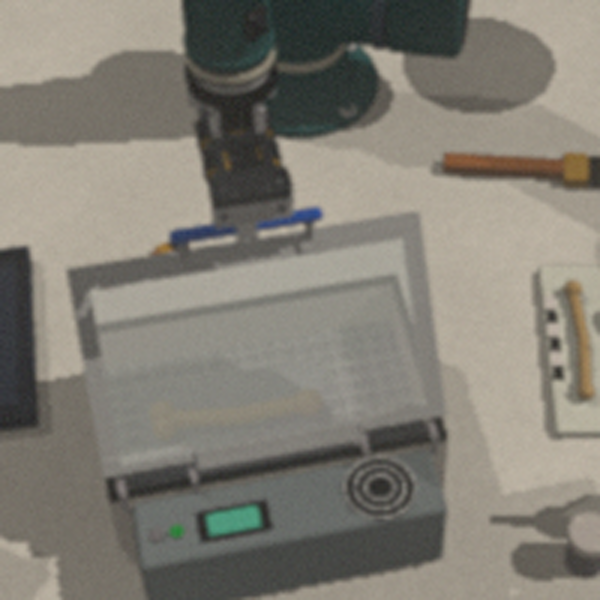

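The cover stands open, with the bar in the jaws from (175,238) to (318,214) in the crop. I'll check the angle against the projection.

Run:
```python
from h import *
A=[np.array([(175+.5)/3+139.5,(238+.5)/3+89.5]),np.array([(318+.5)/3+139.5,(214+.5)/3+89.5])]
print(A)
ex=np.array([.9774,.2114,0]);ey=np.array([-.2114,.9774,0])
h=np.array([.4404,-.0511,.161])+.235*ex;h[2]=.118
for t in(.78,.82,.86,.9,.94):
    m=h-.2389*np.cos(.181+t)*ex+[0,0,.2389*np.sin(.181+t)]
    print(t,m.round(4),proj("scene",m-.063*ey),proj("scene",m+.063*ey))
```

```text
[array([198., 169.]), array([245.66666667, 161.        ])]
0.78 [ 0.5364 -0.0303  0.3138] [198.1 165.5] [242.4 158.7]
0.82 [ 0.5441 -0.0287  0.3192] [198.3 166.3] [242.9 159.4]
0.86 [ 0.5521 -0.0269  0.3241] [198.5 167.2] [243.4 160.3]
0.9 [ 0.5602 -0.0252  0.3288] [198.8 168.2] [243.9 161.3]
0.94 [ 0.5686 -0.0234  0.3331] [199.  169.5] [244.4 162.4]
```

Call:
drive_tool([
  [0.005, [0, -0.004, 0.002], [0, 0, 0]],
  [0.005, [0, -0.011, 0.006], [0, 0, 0]],
  [0.005, [0, -0.017, 0.01], [0, 0, 0]],
  [0.005, [0, -0.023, 0.014], [0, 0, 0]],
  [0.005, [0, -0.028, 0.018], [0, 0, 0]],
])

```text
time: 14.05
tool_pos: [0.5287, -0.0316, 0.3225]
ee_rot: [3.137, 0.0, 1.785]
wrist_force: [-3.6, 0.8, 6.7]
width: 0.0135
finger_force: 30.0
```

Call:
drive_tool([
  [0.005, [0, -0.005, 0.004], [0, 0, 0]],
  [0.005, [0, -0.01, 0.008], [0, 0, 0]],
  [0.005, [0, -0.014, 0.012], [0, 0, 0]],
  [0.005, [0, -0.015, 0.014], [0, 0, 0]],
  [0.005, [0, -0.015, 0.014], [0, 0, 0]],
])

```text
time: 14.68
tool_pos: [0.5127, -0.0352, 0.3082]
ee_rot: [3.141, 0.0, 1.784]
wrist_force: [-6.2, 0.4, 7.8]
width: 0.0129
finger_force: 30.0
```

Call:
drive_tool([
  [0.005, [0, 0, 0], [0, 0, 0]],
  [0.005, [0, 0, 0], [0, 0, 0]],
  [0.005, [0, 0, 0], [0, 0, 0]],
  [0.005, [0, 0, 0], [0, 0, 0]],
])

```text
time: 15.18
tool_pos: [0.5129, -0.0352, 0.3083]
ee_rot: [3.141, 0.0, 1.784]
wrist_force: [-6.2, 0.3, 7.8]
width: 0.0128
finger_force: 30.0
```

Run:
```python
from h import *
arc([]);print(th(),robot.get_obs()["qvel"].round(4))
b=save("scene","y.png")[90:290,140:340]
cv2.imwrite("pics/k.png",cv2.resize(b[:,:,::-1],None,fx=3,fy=3,interpolation=2))
ex=np.array([.9774,.2114,0]);ey=np.array([-.2114,.9774,0])
h=np.array([.4404,-.0511,.161])+.235*ex;h[2]=.118
for t in(.55,.61,.67,.73,.77):
    m=h-.2389*np.cos(.181+t)*ex+[0,0,.2389*np.sin(.181+t)]
    print(t,*[(proj("scene",m+s*.063*ey)-[139.5,89.5])*3-.5 for s in(-1,1)])
```

```text
t 15.175 [ 0.5129 -0.0352  0.3083] [3.141 0.    1.784] w 0.01277248888716785 F [-6.2  0.3  7.8] 30.009055137634277
('r', np.float64(0.24121839222081212), 'theta', np.float64(0.6601528986654857)) [-0.0013  0.0018  0.0003 -0.0007  0.0006  0.0016]
0.55 [173.5 222.1] [301.3 202.6]
0.61 [173.8 222.4] [302.8 202.6]
0.67 [174.1 223.3] [304.6 203.2]
0.73 [174.7 225.1] [306.4 205. ]
0.77 [175.3 226.9] [307.9 206.5]
```

View pics/k.png

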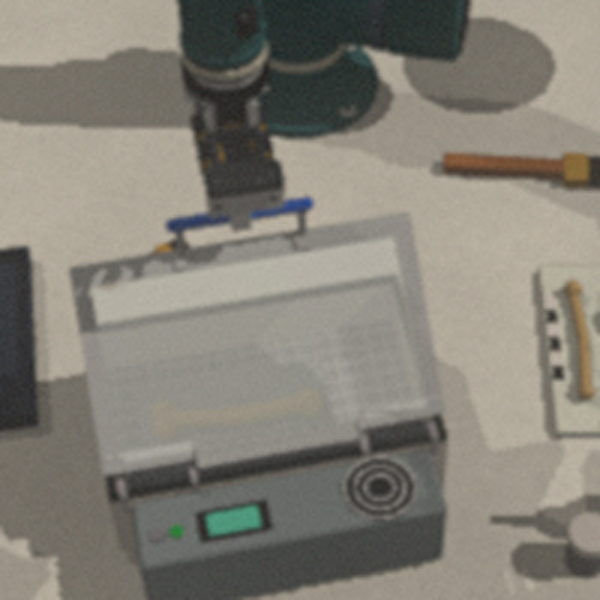

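The bar is pinched from (171,225) to (310,204), which matches about 0.67 rad, and it is still. I'll hand in.

```bash
python3 -c "
from bench import robot
print(robot.close_job())"
```

```text
the job is handed in; nothing more can be done
None
```

The brush lies flat in the tray, and I handed in with the cover held still by its handle at about 0.67 rad, after taking it up to about 0.89 rad (both angles are my estimates from the arm pose and camera); the hand-in returned no verdict.

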